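# Shut and lock the filter cover of the workshop's dust box

## Task

On the grey dust-extractor box, push the aluminium filter cover fully home with your fingertips, away from the box's front. Only then set a fingertip in the slot of each of the two round fasteners and turn it up to its stop, about a quarter turn, so that its tongue swings in behind the cover's edge and locks it. Grasp nothing, leave everything else lying where it is, and finish clear.

Things in the scene. Friction and masses are not known exactly. Their poses are not given: they have to be found in the camera images.
- unit: grey steel filter box fixed to the bench, flat top deck 85 mm above the table. Origin at table level; x points from its front (the robot's side) to its back, y to its left. It spans x -145 to 155 mm, y -170 to 170 mm.
- cover (a joint): how far the aluminium cover is slid open towards the box's front, in m: 0 fully home against a hard stop, up to 0.065. Starts between 0.03 and 0.06. It slides along the box's x with about 3 N of friction and stays where it is left.
- cover_push (a point): middle of the near upright face of the cover's raised middle (100 mm wide, 92 deep, 18 high), to push towards the box's +x; 101 mm above the table, at box x -26 mm when home, y 0; moves with the cover. The raised top is 110 mm above the table. The cover plate (150 x 140 x 6 mm, top 92 mm up) reaches 29 mm nearer the box's front than this face.
- cam_l (a joint): turn of the left fastener (rad): 0 = tongue towards the box's front, pi/2 = tongue towards the other fastener, locked, hard stop; grows counterclockwise seen from above. About 0.1 Nm of friction; stays where left; starts at 0 to 0.4. Past about 0.75 the tongue strikes the cover unless that is home.
- cam_r (a joint): turn of the right fastener (rad): 0 = tongue towards the box's front, pi/2 = tongue towards the other fastener, locked, hard stop; grows clockwise seen from above. About 0.1 Nm of friction; stays where left; starts at 0 to 0.4. Past about 0.75 the tongue strikes the cover unless that is home.
- slot_l (a point): left fastener (box x -64.5, y +120 mm): point on its axis at the slot's floor, 96 mm above the table. Steel head 72 mm across; slot right across it, 28 mm wide, 14 mm deep, between half-moon cheeks, along this point's x; tongue 16 mm wide reaches 68 mm along its -x, at deck level. A fixed ring (inner radius 38, outer 46 mm) as high as the cheeks surrounds the head.
- slot_r (a point): right fastener (box x -64.5, y -120 mm): point on its axis at the slot's floor, 96 mm above the table. Steel head 72 mm across; slot right across it, 28 mm wide, 14 mm deep, between half-moon cheeks, along this point's x; tongue 16 mm wide reaches 68 mm along its -x, at deck level. A fixed ring (inner radius 38, outer 46 mm) as high as the cheeks surrounds the head.
- jar: small closed jar, 44 mm across, 55 mm high, on the back of the box; origin under its centre; leave alone
- file: flat hand file with a wooden handle, 150 mm long, lying along the back of the box; leave alone
- tin: brass tin, 50 mm across, 22 mm high, on the box's deck behind the right fastener; leave alone
- brush: brush, 130 mm long, lying on the box's deck behind the left fastener; leave alone
- mug: white mug, 76 mm across, 90 mm high, on the bench to the right; leave alone
- spray: spray can, 52 mm across, 170 mm high, on the bench to the left; leave alone
- wrench: wrench, 170 mm long, lying on the bench to the left; leave alone

How it is judged (in metres and radians):
On the way, in this order (a step that is already met when the one before it is completed fails the run):
1. the cover is pushed fully home, within 3 mm (value of joint cover below 0.003 m), for 0.2 s.
2. both fasteners are turned to the locked stop, within 7.5 degrees, with the cover still home (value of joint cover below 0.003 m and value of joint each of cam_l, cam_r above 1.44 rad), for 0.2 s.
At the end, for the whole second after the job is handed in: the cover is home within 3 mm, both fasteners stand within 7.5 degrees (0.13 rad) of the locked stop, and the seven bystanders lie within 20 mm of where they were (all of step 2 and distance of each of jar, file, tin, brush, mug, spray, wrench from where it was at the start of the episode below 0.02 m); the robot touches nothing.
It fails at once if a fastener is turned past half-way against the cover while that is still open by more than 6 mm (value of joint cover above 0.006 m and value of joint any of cam_l, cam_r above 0.8 rad).
It fails at once if a bystander is lifted, carried or pushed more than 20 mm (distance of any of jar, file, tin, brush, mug, spray, wrench from where it was at the start of the episode above 0.02 m).
It also fails if it takes over 58 s, if anything falls off the work surface, if the arm or the gripper's body presses on something with over 40 N, if the wrist force passes 120 N, or if a joint passes its speed limit or range.

## Robot

A 6-joint arm with a two-finger parallel gripper is mounted at the origin on the work surface. World frame = base frame: x ahead of the robot, y to its left, z up, the work surface at z = 0. Lengths are in mm, angles in rad, forces in N, time in s.
With the tool pointing down it reaches from about 375 to 900 mm from the base axis. Payload 3.1 kg.
Tool frame: the origin (TCP) lies at the very end of the fingers, on their centre line; the grasp point (between the pads) lies 19 mm behind it (env.grip_point_offset is the distance from the TCP to the grasp point, in mm); z points along the fingers, y is the line along which they close (so a half turn about z gives the same grasp; the last joint's range is limited). The gripper opens to 87 mm and grips with 3 to 60 N. Pads are 19 mm wide; open, the fingers measure 117 mm over their backs; the gripper's body (75 mm by 190 mm) begins 51 mm behind the grasp point.
Start: joints at [-1.466, 0.527, 1.433, -0, 1.181, -0.178], TCP at [174.427, -600.143, 222.548] pointing down, gripper open.
Joint ranges: [-3.08, 3.08], [-0.75, 2.2], [0.22, 2.44], [-1.43, 4.57], [0, 2.65], [-2.85, 2.85]. Speed limits (rad/s): [2.79, 2.79, 3.14, 3.14, 3.14, 3.14].

## Interface

Orientations are given as a rotation vector (axis times angle).
In Python, from plant import env, vision, read_state gives the robot as it stands (env), with the cameras (vision) and the readings as plain functions.
- The arm moves only by the tool inch_along, called in YAML: its name, and indented under it one key for each argument. Schema: {"type":"object","properties":{"offsets":{"type":"array","items":{"type":"array","items":{"type":"number"},"minItems":5,"maxItems":5},"minItems":1,"maxItems":10},"only":{"type":"string"},"quiet":{"type":"boolean"},"lines":{"type":"string"}},"required":["offsets"],"additionalProperties":false}. offsets is a list of rows, 1 to 10 of them, each of 5 numbers: the opening from 0.0 (shut) to 1.0 (fully open), then dx, dy, dz in shares of the most that a row can go, 1 being 50 mm, then a turn about the tool's z in normalised numbers (1 is pi/2 rad); each row shifts and turns the commanded pose from where the row before left it, along the tool's axes as they then stand; what a row does not reach is not made up. A row lasts 1/10 s, in which the tool goes at most 50 mm and 0.15 rad, less where a joint would pass 70% of its speed; a pose out of reach is approached as far as the arm can. The fingers move at their own pace and stop on an object; the grip force is fixed at half the most. Time passes only in rows, so rows that do not move let the fingers close. The tool returns the time, the measured TCP pose, the force, the opening and the grip force at its end. only (a regular expression) keeps the lines of the reply that match it, lines (a string "A,B") keeps lines A to B, and quiet returns only ok. Input that does not fit is refused with a message, and nothing moves.
- read_state(): the state, without advancing time (a new reading comes with each control period).
- vision.read_camera(name): name is "scene" or "top" or "wrist"; returns a dict with "frame" (384x512x3 uint8, blue, green, red), "fx", "fy", "cx", "cy" (pixels), "eye" and "orientation" of the camera in the world; the wrist camera has in their place "mount" (4x4, takes a point from camera to tool coordinates, whose origin is the TCP and whose axes are the flange's). Camera axes: x right, y down, z forward; pixel columns grow to the right and rows downward; lengths in mm; the calibration is good to about 2 mm. The wrist camera is an equidistant fisheye: a pixel r from the principal point sees the ray r / f radians off the axis. A picture is of the moment at which its call begins: read the wrist's pose just before it. There is no depth.
- env.hand_in(): hands the job in; it is judged then, once.
The state is a dict: "clock": time; "joint_positions": joint angles; "qvel": joint speeds; "effort": joint torques, N m; "ee_pos": TCP position; "orientation": TCP orientation; "ft_force": force on the tool from outside, world axes, zero at the start; "torque": the same for the moment, N m; "finger_gap": opening from 0.0 (shut) to 1.0 (fully open); "finger_force": force on a finger pad.
Only numpy, scipy, OpenCV 4.12 (cv2) and the standard library are available. Lean on these libraries where they do the work, as an engineer would, in place of code of your own. Each camera call takes 0.05 s, during which the arm holds its last target. There are 200 camera calls.

## Working session

There is one attempt and no reset: what is moved stays moved. The work goes in short steps, Python scripts to look and compute and a tool call to move; the robot and the scene stay as the last step left them, time stands still between calls to the robot, and variables do not carry over. Pictures are saved under pics/ and viewed, at most 10 in all, crops included, and the job is handed in when it is done.

```bash
ls; mkdir -p pics; python3 - <<'E'
from plant import env, vision, read_state
import cv2
s=read_state();print(s)
for n in("scene","top"):
    c=vision.read_camera(n);cv2.imwrite(f"pics/{n}0.png",c["frame"]);print(n,{k:v for k,v in c.items() if k!="frame"})
E
```

```text
pics
plant.py
{'clock': 0.0, 'joint_positions': array([-1.46649859e+00,  5.28481500e-01,  1.43389810e+00, -1.65258393e-05,
        1.18138118e+00, -1.78509486e-01]), 'qvel': array([ 1.64594703e-03, -1.33744148e-03, -1.72509154e-03, -4.57117351e-05,
        6.73981563e-05,  6.21399947e-04]), 'effort': array([-1.53075380e-03, -4.40052116e+01, -1.76592690e+01,  6.31341361e-02,
        5.82981447e-02, -1.83120655e-04]), 'ee_pos': array([ 174.34874846, -599.43083882,  221.56354404]), 'orientation': array([-3.10808994e+00, -4.42457968e-01, -1.02283495e-04]), 'ft_force': array([-0.37710185,  0.25645636,  0.63853346]), 'torque': array([ 0.00096639,  0.0020097 , -0.00382339]), 'finger_force': 0.0, 'finger_gap': 0.9974839618717263}
scene {'fx': 437.680452486167, 'fy': 437.680452486167, 'cx': 247.01078712540934, 'cy': 195.71517655264492, 'eye': array([1204.14240617,  285.56783637, 1203.22047374]), 'orientation': array([-1.52030825, -2.31660861,  0.64789892])}
top {'fx': 390.49965581445565, 'fy': 390.49965581445565, 'cx': 257.46576628292667, 'cy': 192.4554263816305, 'eye': array([ 335.06609164,  -17.09218949, 1366.22615262]), 'orientation': array([-2.08837271,  2.13979691, -0.1890446 ])}
```

```bash
python3 - <<'E'
import cv2
for n in("scene","top"):
    f=cv2.imread(f"pics/{n}0.png");cv2.imwrite(f"pics/{n}0b.png",cv2.resize(f,(800,600),interpolation=cv2.INTER_CUBIC))
E
```

```text
(no output)
```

View pics/top0b.png

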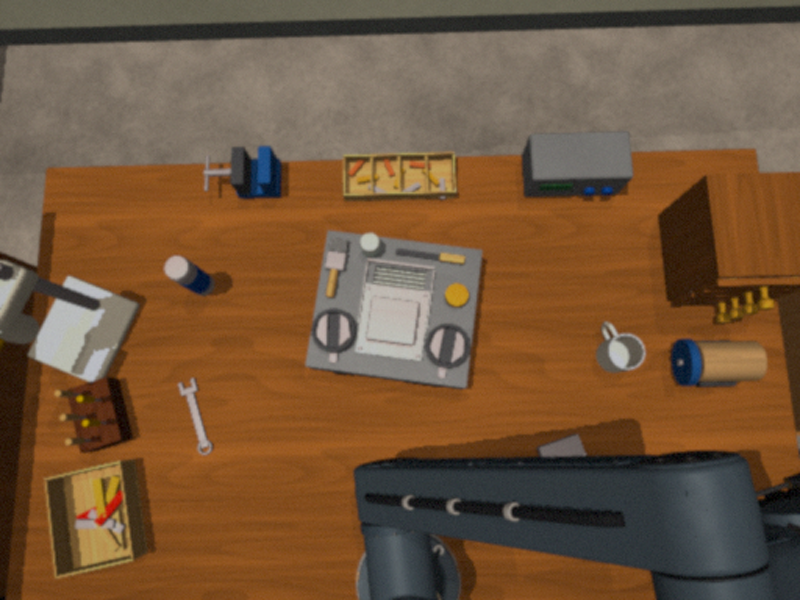

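View pics/scene0b.png

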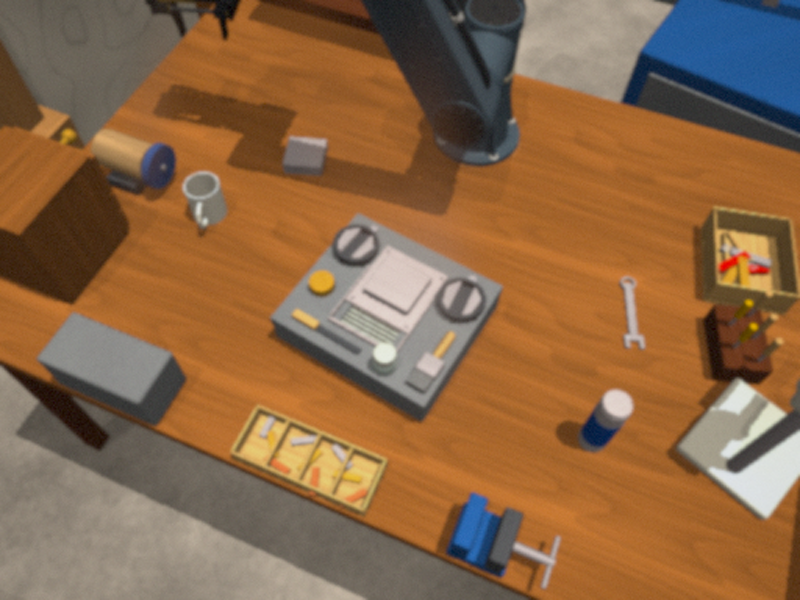

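The top view shows the box with corners near (329,232), (482,250), (468,387) and (308,366). The fasteners are near (334,331) and (448,346), and the cover between them is open. Next I take enlarged crops.

```bash
python3 - <<'E'
import cv2
f=cv2.imread("pics/top0.png")[140:255,190:320];cv2.imwrite("pics/topc.png",cv2.resize(f,None,fx=5,fy=5,interpolation=cv2.INTER_CUBIC))
f=cv2.imread("pics/scene0.png")[130:270,170:325];cv2.imwrite("pics/scenec.png",cv2.resize(f,None,fx=4,fy=4,interpolation=cv2.INTER_CUBIC))
E
```

```text
(no output)
```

View pics/topc.png

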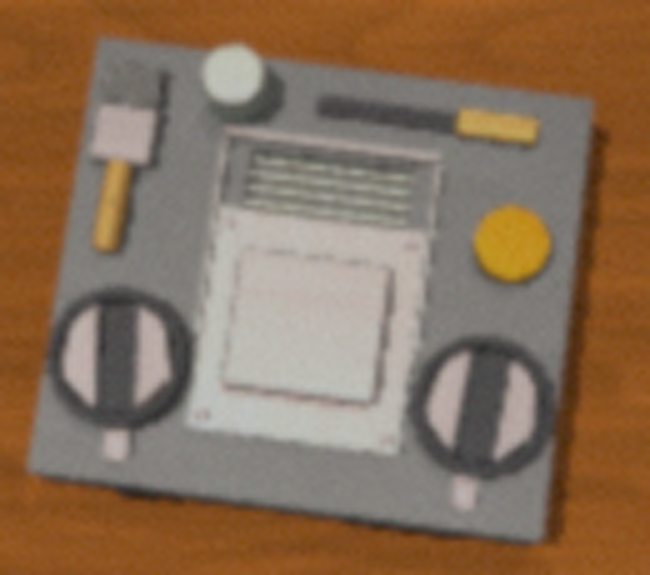

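View pics/scenec.png

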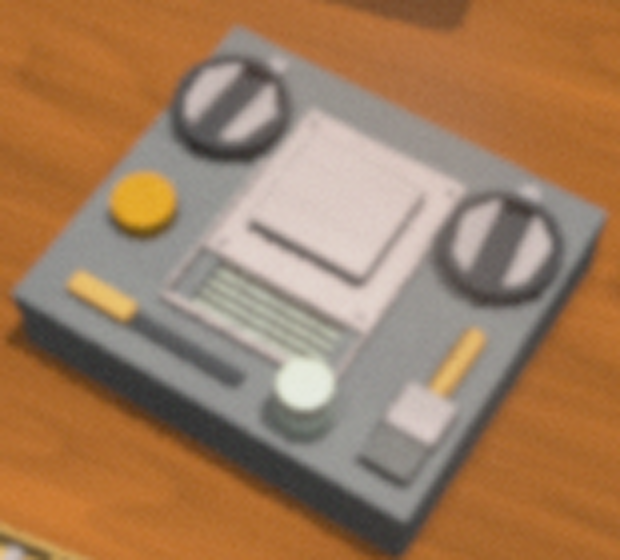

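The crops show both slots and tongues clearly. In the top crop the ring centres are L (121,357) and R (482,408). In the scene crop they are L (498,247) and R (231,107). I fit the box pose from both views.

```bash
cat > h.py <<'E'
import numpy as np
from scipy.spatial.transform import Rotation as R
CAM={"scene":(437.68,247.01,195.715,[1204.142,285.568,1203.220],[-1.52030825,-2.31660861,0.64789892]),
"top":(390.5,257.466,192.455,[335.066,-17.092,1366.226],[-2.08837271,2.13979691,-0.1890446])}
def proj(n,P):
    f,cx,cy,e,o=CAM[n];p=R.from_rotvec(o).inv().apply(np.atleast_2d(P)-e)
    return np.c_[cx+f*p[:,0]/p[:,2],cy+f*p[:,1]/p[:,2]]
def ray(n,u):
    f,cx,cy,e,o=CAM[n];d=R.from_rotvec(o).apply([(u[0]-cx)/f,(u[1]-cy)/f,1]);return np.array(e),d/np.linalg.norm(d)
def tri(ut,us):
    A=0;b=0
    for n,u in(("top",ut),("scene",us)):
        e,d=ray(n,u);M=np.eye(3)-np.outer(d,d);A=A+M;b=b+M@e
    return np.linalg.solve(A,b)
tc=lambda u:np.array([190+(u[0]-2)/5,140+(u[1]-2)/5])
sc=lambda u:np.array([170+(u[0]-1.5)/4,130+(u[1]-1.5)/4])
E
python3 - <<'E'
from h import *
from scipy.optimize import least_squares as L
pts=[("L",(121,357),(498,247)),("R",(482,408),(231,107)),("FL",(30,470),(605,213)),("FR",(545,540),(238,28)),("BR",(593,100),(15,297)),
("coverFL",(225,383),(424,197)),("coverFR",(378,403),(316,142)),("coverBL",(240,247),(362,272)),("coverBR",(392,265),(252,218))]
for n,a,b in pts:print(n,tri(tc(a),sc(b)).round(1))
def world(q,P):return R.from_euler('z',q[2]).apply(P)+[q[0],q[1],0]
def model(q):
    c=q[3];out=[[-64.5,120,110],[-64.5,-120,110],[-145,170,85],[-145,-170,85],[155,-170,85]]
    out+=[[x-c,y,110] for x in(-26,66) for y in(50,-50)]
    return world(q,np.array(out,float))
T=np.array([tc(a) for _,a,_ in pts]);S=np.array([sc(b) for *_,b in pts])
def res(q):
    P=model(q);return np.r_[(proj("top",P)-T).ravel(),(proj("scene",P)-S).ravel()]
r=L(res,[500,0,0,40],loss='soft_l1',x_scale=[100,100,.1,10]);q=r.x;print(q);print(res(q).reshape(2,-1,2).round(1).tolist())
for nm,y,u in(("L",120,(116,458)),("R",-120,(463,507))):
    e,d=ray("top",tc(u));p=e+d*(88-e[2])/d[2];a=world(q,np.array([[-64.5,y,88.]]))[0]
    v=R.from_euler('z',-q[2]).apply(p-a);print(nm,np.hypot(*v[:2]),np.arctan2(v[1],-v[0]))
print(world(q,np.array([[-64.5,120,96],[-64.5,-120,96],[-26-q[3],0,101]])))
E
```

```text
L [523.1 141.6 102.9]
R [484.1 -93.5 101.2]
FL [452.2 203.5  86.7]
FR [ 398.3 -130.2   82.9]
BR [ 693.9 -175.8   82.1]
coverFL [504.   74.5 103.1]
coverFR [488.2 -23.   99.5]
coverBL [591.6  61.3 118.3]
coverBR [577.6 -35.3 111.1]
[ 5.68413871e+02  1.50249478e+01 -1.55751747e-01  4.80909293e+01]
[[[-0.8, -0.4], [0.3, -1.0], [-0.4, 0.2], [-0.3, -0.0], [0.1, -0.4], [-0.7, 0.1], [-0.7, 0.1], [0.3, -0.3], [0.1, -0.0]], [[0.9, -1.0], [-0.2, -1.2], [0.7, 0.4], [-0.7, -0.4], [-1.1, -0.3], [0.6, -1.4], [-0.6, -2.2], [0.0, 2.2], [-1.2, 0.2]]]
L 64.95842143993713 -0.09975112175445876
R 66.61258917540752 0.06551835728053704
[[523.30936572 143.57779135  96.        ]
 [486.07989604 -93.51705589  96.        ]
 [495.21979789  26.51813944 101.        ]]
```

The fit agrees with the given heights and sizes: cover open about 48 mm, cams at about 0.1 and 0.07, yaw −0.156. I turn the tool to the box yaw, close the fingers and move over.

Careful with the scale: shifts go in shares of 50 mm and turns go in shares of pi/2 rad. That gives: -42 mm is -0.84, 28 mm is 0.56, 0.146 rad / 1.5708 = 0.0929.

inch_along:
  offsets:
    - [0,0,0,0,0.0929]
    - [0,0,0,0,0.0929]
    - [0,0,0,0,0.0929]
    - [0,0.56,-0.84,0,0]
    - [0,0.56,-0.84,0,0]
    - [0,0.56,-0.84,0,0]
    - [0,0.56,-0.84,0,0]
    - [0,0.56,-0.84,0,0]
    - [0,0.56,-0.84,0,0]
    - [0,0.56,-0.84,0,0]

```text
clock: 1.1
ee_pos: [412.2, -340.6, 222.3]
orientation: [-3.132, 0.244, 0.001]
ft_force: [0.4, -0.5, -0.1]
finger_gap: 0.173
finger_force: 0.0
```

inch_along:
  offsets:
    - [0,0.56,-0.84,0,0]
    - [0,0,-0.8,0,0]
    - [0,0,-0.8,0,0]
    - [0,0,-0.8,0,0]
    - [0,0,-0.8,0,0]
    - [0,0,-0.8,0,0]
    - [0,0,0,0,0]
    - [0,0,0,0,0]

```text
clock: 1.9
ee_pos: [476.0, -107.3, 222.4]
orientation: [3.132, -0.24, -0.0]
ft_force: [-0.0, 0.3, -0.7]
finger_gap: 0.009
finger_force: 0.0
```

```bash
python3 - <<'E'
from plant import env, vision, read_state
import cv2
s=read_state();print(s["ee_pos"],s["orientation"],s["joint_positions"])
c=vision.read_camera("wrist");cv2.imwrite("pics/w1.png",c["frame"]);print({k:v for k,v in c.items() if k!="frame"})
f=c["frame"];cv2.imwrite("pics/w1b.png",cv2.resize(f,(800,600),interpolation=cv2.INTER_CUBIC))
E
```

```text
[ 475.96377113 -107.28394469  222.42955889] [ 3.13205091e+00 -2.39512345e-01 -4.98287427e-04] [-4.50899263e-01  3.44313489e-01  1.76845249e+00 -5.66866891e-04
  1.02897670e+00  1.27283516e+00]
{'fx': 297.3186396354542, 'fy': 297.3186396354542, 'cx': 251.41221386679177, 'cy': 192.859513799675, 'mount': array([[-1.20324727e-03, -9.61823902e-01, -2.73666465e-01,
         7.54742874e+01],
       [ 9.99998343e-01, -1.53120761e-03,  9.84800237e-04,
         5.71678205e-01],
       [-1.36624458e-03, -2.73664826e-01,  9.61824150e-01,
        -1.62011787e+02],
       [ 0.00000000e+00,  0.00000000e+00,  0.00000000e+00,
         1.00000000e+00]])}
```

View pics/w1b.png

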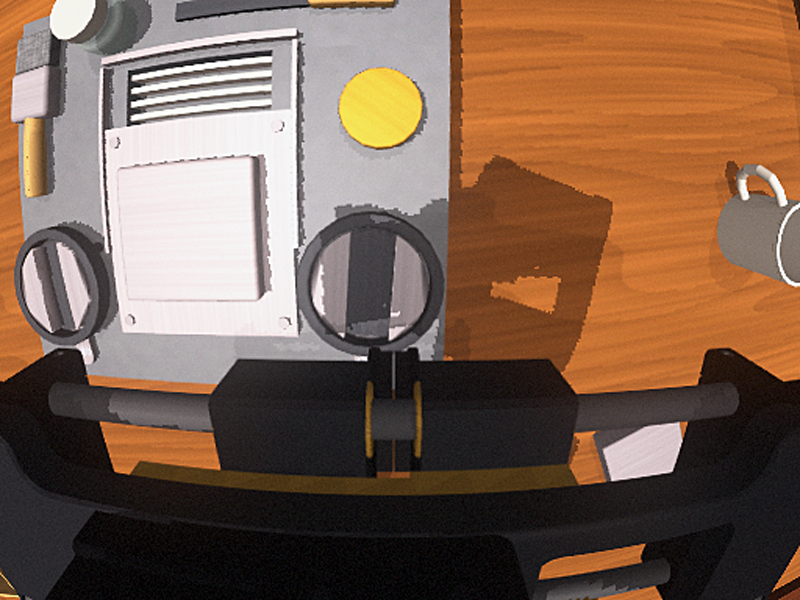

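The wrist view shows the right ring at (371,282), the left ring at (62,286), and the near edge of the cover's raised part at (122,303)–(265,298). I back-project these points.

```bash
cat >> h.py <<'E'
M=np.array([[-1.20324727e-03,-9.61823902e-01,-2.73666465e-01,7.54742874e+01],[9.99998343e-01,-1.53120761e-03,9.84800237e-04,5.71678205e-01],[-1.36624458e-03,-2.73664826e-01,9.61824150e-01,-1.62011787e+02],[0,0,0,1]])
def wr(u,pos,rv,z,s=.64):
    v=(np.array(u)+.5)*s-.5-[251.412,192.86];r=np.hypot(*v);a=r/297.3186
    d=np.array([*(v/r*np.sin(a)),np.cos(a)]);Rt=R.from_rotvec(rv)
    o=Rt.apply(M[:3,3])+pos;d=Rt.apply(M[:3,:3]@d);return o+d*(z-o[2])/d[2]
E
python3 - <<'E'
from h import *
p=[475.964,-107.284,222.43];o=[3.13205,-.2395,-.0005]
for n,u,z in(("R",(371,281.5),110),("L",(62,286),110),("Rslot1",(373,236),105),("Rslot2",(368.5,337),105),("cFL",(120,302),110),("cFR",(265,298),110),("cBL",(117,166),110),("cBR",(253,156),110),("Lt",(88,360),88)):
    P=wr(u,p,o,z);print(n,P.round(1),"box",R.from_euler('z',.1558).apply(P-[568.4,15,0]).round(1))
E
```

```text
R [487.8 -96.4 110. ] box [ -62.3 -122.6  110. ]
L [522.5 131.  110. ] box [-63.4 107.5 110. ]
Rslot1 [ 514.5 -101.9  105. ] box [ -35.1 -123.8  105. ]
Rslot2 [450.9 -88.4 105. ] box [-100.  -120.3  105. ]
cFL [502.2  80.  110. ] box [-75.5  53.9 110. ]
cFR [487.9 -28.6 110. ] box [-72.7 -55.5 110. ]
cBL [592.8  57.5 110. ] box [ 17.5  45.8 110. ]
cBR [575.7 -38.8 110. ] box [ 15.5 -52.  110. ]
Lt [456.3 147.2  88. ] box [-131.2  113.2   88. ]
```

Scaled: -45 mm is -0.9, 40 mm is 0.8.

inch_along:
  offsets:
    - [0,-0.22,-0.9,0,0]
    - [0,-0.22,-0.9,0,0]
    - [0,-0.2,-0.9,0,0]
    - [0,0,0,0.8,0]
    - [0,0,0,0.8,0]
    - [0,0,0,0.6,0]
    - [0,0,0,0.29,0]
    - [0,0,0,0,0]
    - [0,0,0,0,0]

```text
clock: 2.85
ee_pos: [465.9, 29.1, 98.1]
orientation: [3.132, -0.246, 0.0]
ft_force: [0.5, 0.4, -0.7]
finger_gap: 0.004
finger_force: 0.0
```

Scaled: 10 mm is 0.2, 8 mm is 0.16.

inch_along:
  offsets:
    - [0,0.2,0,0,0]
    - [0,0.2,0,0,0]
    - [0,0.16,0,0,0]
    - [0,0.16,0,0,0]
    - [0,0.16,0,0,0]
    - [0,0.16,0,0,0]
    - [0,0.12,0,0,0]

```text
clock: 3.55
ee_pos: [523.3, 21.3, 98.1]
orientation: [3.132, -0.243, 0.0]
ft_force: [-3.9, -0.0, 2.2]
finger_gap: 0.005
finger_force: 1.9
```

inch_along:
  offsets:
    - [0,0.06,0,0,0]
    - [0,0.06,0,0,0]
    - [0,0,0,0,0]

```text
clock: 3.85
ee_pos: [529.3, 20.3, 98.0]
orientation: [3.132, -0.244, 0.002]
ft_force: [-2.4, 0.5, 0.0]
finger_gap: 0.005
finger_force: 0.8
```

inch_along:
  offsets:
    - [0,0.06,0,0,0]
    - [0,0,0,0,0]

```text
clock: 4.05
ee_pos: [529.4, 20.4, 97.8]
orientation: [-3.132, 0.243, 0.007]
ft_force: [-4.8, -0.1, 3.6]
finger_gap: 0.002
finger_force: 2.9
```

Scaled: 3 mm is 0.06.

inch_along:
  offsets:
    - [0,0.06,0,0,0]
    - [0,0,0,0,0]

```text
clock: 4.25
ee_pos: [529.5, 20.4, 97.6]
orientation: [-3.131, 0.243, 0.017]
ft_force: [-10.6, 0.7, 6.2]
finger_gap: 0.008
finger_force: 5.0
```

inch_along:
  offsets:
    - [0,0.06,0,0,0]
    - [0,0,0,0,0]
    - [0,0,0,0,0]

```text
clock: 4.55
ee_pos: [529.5, 20.5, 97.3]
orientation: [-3.131, 0.242, 0.026]
ft_force: [-13.6, 0.3, 9.9]
finger_gap: 0.007
finger_force: 7.0
```

Scaled: -42 mm is -0.84, -40 mm is -0.8.

inch_along:
  offsets:
    - [0,-0.4,0,0,0]
    - [0,-0.28,0,-0.2,0]
    - [0,-0.2,0,-0.6,0]
    - [0,-0.4,0,-0.8,0]
    - [0,-0.4,0,-0.84,0]
    - [0,0,0,0,0]
    - [0,0,0,0,0]

```text
clock: 5.25
ee_pos: [456.2, 31.8, 221.4]
orientation: [3.132, -0.243, 0.01]
ft_force: [-0.1, 0.3, -0.2]
finger_gap: 0.008
finger_force: 0.0
```

```bash
python3 - <<'E'
from plant import env, vision, read_state
import cv2
s=read_state();print(s["ee_pos"],s["orientation"],s["joint_positions"])
f=vision.read_camera("wrist")["frame"];cv2.imwrite("pics/w2.png",cv2.resize(f,(800,600),interpolation=cv2.INTER_CUBIC))
E
```

```text
[456.24869727  31.82737421 221.41998539] [ 3.13172656 -0.24338239  0.01021397] [-1.75660639e-01  3.02078453e-01  1.84344809e+00  2.78097027e-04
  9.89554319e-01  1.55010213e+00]
```

View pics/w2.png

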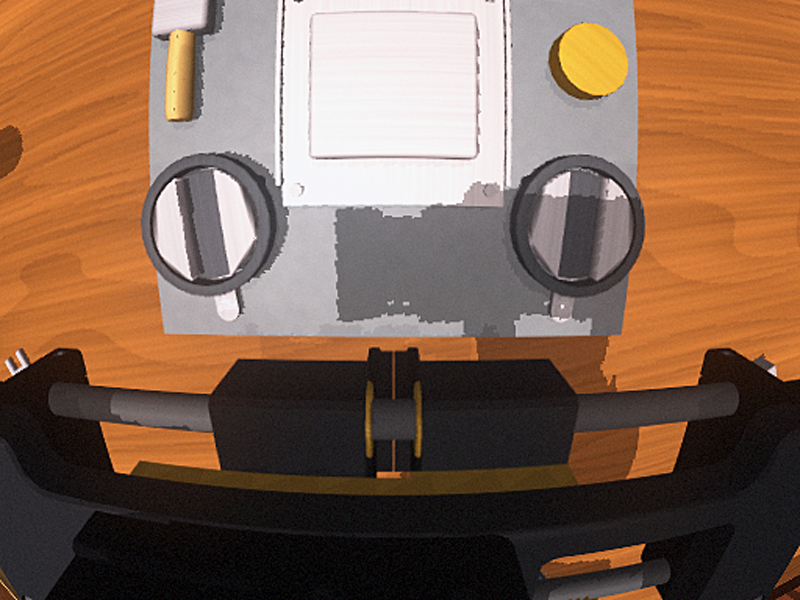

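The cover's near raised edge is at (309,158)–(477,160), and the plate's front is in line with the rings. The inner ring centres are L (207,225) and R (581,227). I measure these, then triangulate R against the earlier wrist view.

```bash
python3 - <<'E'
from h import *
p=[456.249,31.827,221.42];o=[3.13172656,-0.24338239,0.01021397]
for n,u,z in(("R",(580.5,226.5),110),("L",(206.5,225),110),("Rs1",(590,168),106),("Rs2",(574,284),106),("Ls1",(193,172),106),("Ls2",(220,283),106),("cFL",(309,158),110),("cFR",(477,160),110),("pFL",(283,207),92),("pFR",(507,205),92),("tR",(560,320),88),("tL",(231,318),88),("fl",(166,334),85),("fr",(622,335),85)):
    P=wr(u,p,o,z);print(n,P.round(1),"box",R.from_euler('z',.1558).apply(P-[568.4,15,0]).round(1))
E
```

```text
R [484.4 -91.8 110. ] box [ -66.4 -118.6  110. ]
L [521.6 138.3 110. ] box [-65.4 114.6 110. ]
Rs1 [ 520.1 -104.1  106. ] box [ -29.3 -125.1  106. ]
Rs2 [446.9 -86.2 106. ] box [-104.4 -118.8  106. ]
Ls1 [556.5 142.4 106. ] box [-31.5 124.  106. ]
Ls2 [483.1 139.6 106. ] box [-103.6  109.8  106. ]
cFL [548.6  66.4 110. ] box [-27.5  47.7 110. ]
cFR [532.1 -30.8 110. ] box [-28.7 -50.9 110. ]
pFL [522.3  91.5  92. ] box [-57.4  68.4  92. ]
pFR [501.4 -49.7  92. ] box [-56.1 -74.3  92. ]
tR [417.1 -81.1  88. ] box [-134.6 -118.4   88. ]
tL [454.4 145.5  88. ] box [-132.8  111.2   88. ]
fl [449.4 202.9  85. ] box [-146.8  167.1   85. ]
fr [ 395.5 -132.3   85. ] box [-147.9 -172.3   85. ]
```

The cover is home: its near face is 119 mm behind the box front, as it should be. Now I go over the left fastener for a closer look.

Scaled: -44 mm is -0.88, 26 mm is 0.52, -0.14 rad / 1.5708 = -0.0891.

inch_along:
  offsets:
    - [0.3,0.52,-0.88,0,0]
    - [0.3,0.52,-0.88,0,0]
    - [0.3,0,0,0,-0.0891]
    - [0.3,0,0,0,-0.0891]
    - [0.3,0,0,0,-0.0891]
    - [0.3,0,0,0,-0.0891]
    - [0.3,0,0,0,-0.0891]
    - [0.3,0,0,0,-0.0891]
    - [0.3,0,0,0,-0.0891]

```text
clock: 6.2
ee_pos: [518.3, 109.1, 217.7]
orientation: [-2.874, -1.267, 0.004]
ft_force: [0.2, -0.7, -0.2]
finger_gap: 0.299
finger_force: 0.0
```

inch_along:
  offsets:
    - [0.3,0,0,0,-0.0891]
    - [0.3,0,0,0,-0.0891]
    - [0.3,0,0,0,-0.0891]
    - [0.3,0,0,0,-0.0891]
    - [0.3,0,0,0,-0.0891]
    - [0.3,0,0,0,0]
    - [0.3,0,0,0,0]

```text
clock: 6.9
ee_pos: [518.1, 109.1, 218.5]
orientation: [-2.274, -2.165, 0.002]
ft_force: [-0.6, -0.0, 0.3]
finger_gap: 0.302
finger_force: 0.0
```

```bash
python3 - <<'E'
from plant import env, vision, read_state
import cv2
s=read_state();print(s["ee_pos"],s["orientation"],s["joint_positions"])
f=vision.read_camera("wrist")["frame"];cv2.imwrite("pics/w3.png",cv2.resize(f,(800,600),interpolation=cv2.INTER_CUBIC))
E
```

```text
[518.07702617 109.1407204  218.5374258 ] [-2.27428409e+00 -2.16525239e+00  2.14046513e-03] [-3.63769591e-03  4.05351632e-01  1.67458085e+00  9.21339614e-05
  1.06362629e+00  4.54261086e-02]
```

View pics/w3.png

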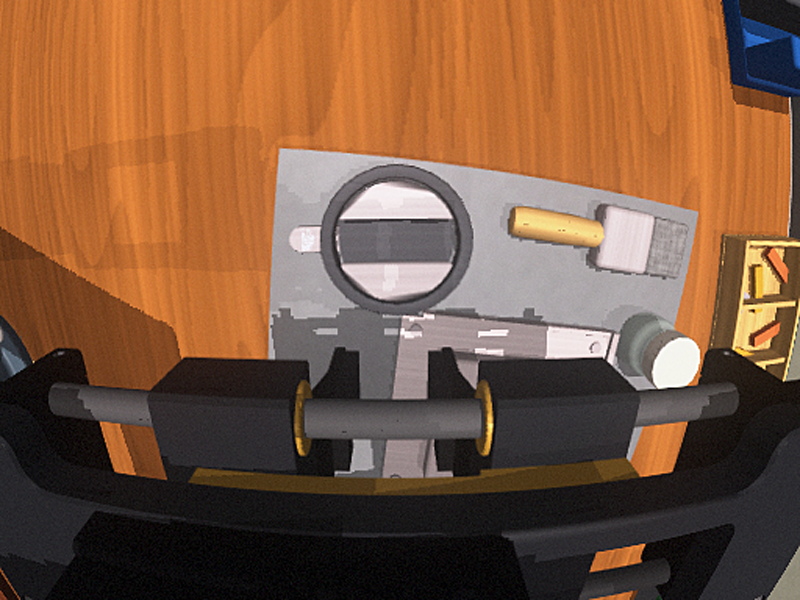

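The left ring centre is at (397,240). The slot edges run level from (342,222) to (455,222), so it is aligned with the tool's y.

```bash
python3 - <<'E'
from h import *
p=np.array([518.077,109.141,218.537]);o=[-2.27428409,-2.16525239,0.00214]
for u,z in(((397,240),110),((342,222),110),((455,222),110),((342,263),110),((450,263),110)):
    P=wr(u,p,o,z);print(P.round(1),"tool",R.from_rotvec(o).inv().apply(P-p).round(1))
E
```

```text
[522.8 145.  110. ] tool [ 36.1   3.2 108.5]
[491.2 157.5 110. ] tool [ 47.  -29.  108.6]
[557.3 154.2 110. ] tool [ 47.   37.2 108.5]
[489.5 133.  110. ] tool [ 22.4 -29.5 108.6]
[553.7 129.8 110. ] tool [ 22.4  34.8 108.5]
```

Scaled: 40 mm is 0.8, 34.5 mm is 0.69.

inch_along:
  offsets:
    - [0.3,0.69,0.07,0,0]
    - [0.3,0,0,0.8,0]
    - [0.3,0,0,0.8,0]
    - [0.3,0,0,0.4,0]
    - [0.3,0,0,0,0]
    - [0.3,0,0,0,0]

```text
clock: 7.55
ee_pos: [523.4, 143.5, 120.0]
orientation: [-2.273, -2.168, 0.0]
ft_force: [0.5, -0.5, 0.9]
finger_gap: 0.3
finger_force: 0.0
```

inch_along:
  offsets:
    - [0.3,0,0,0.12,0]
    - [0.3,0,0,0.12,0]
    - [0.3,0,0,0.1,0]
    - [0.3,0,0,0.04,0]
    - [0.3,0,0,0,0]

```text
clock: 8.05
ee_pos: [522.9, 143.5, 100.9]
orientation: [-2.272, -2.169, 0.0]
ft_force: [-0.1, 0.9, -0.0]
finger_gap: 0.302
finger_force: 0.0
```

It is in the slot at z 101 with no contact force. Now I turn it counterclockwise.

Scaled: -0.12 rad / 1.5708 = -0.0764.

inch_along:
  offsets:
    - [0.3,0,0,0,-0.0764]
    - [0.3,0,0,0,-0.0764]
    - [0.3,0,0,0,-0.0764]
    - [0.3,0,0,0,-0.0764]
    - [0.3,0,0,0,-0.0764]
    - [0.3,0,0,0,-0.0764]

```text
clock: 8.65
ee_pos: [523.0, 144.3, 101.2]
orientation: [-1.357, -2.833, -0.002]
ft_force: [-0.1, 3.8, 0.7]
finger_gap: 0.297
finger_force: 3.2
```

inch_along:
  offsets:
    - [0.3,0,0,0,-0.0764]
    - [0.3,0,0,0,-0.0764]
    - [0.3,0,0,0,-0.0764]
    - [0.3,0,0,0,-0.0764]
    - [0.3,0,0,0,-0.0764]
    - [0.3,0,0,0,-0.0637]
    - [0.3,0,0,0,0]

```text
clock: 9.35
ee_pos: [521.9, 144.6, 101.1]
orientation: [-0.308, -3.124, -0.002]
ft_force: [-2.6, 2.6, 0.3]
finger_gap: 0.301
finger_force: 1.4
```

```bash
python3 -c "
from plant import env, vision, read_state
s=read_state();print(s['torque'],s['orientation'],s['joint_positions'])"
```

```text
[ 0.59110631  0.15751166 -0.04002469] [-3.07665284e-01 -3.12425933e+00 -2.15223769e-03] [ 0.0628209   0.59420392  1.74784675  0.00237925  0.8015152  -1.31331268]
```

Scaled: -0.08 rad / 1.5708 = -0.0509.

inch_along:
  offsets:
    - [0.3,0,0,0,-0.0509]
    - [0.3,0,0,0,-0.0509]
    - [0.3,0,0,0,-0.0509]
    - [0.3,0,0,0,0]

```text
clock: 9.75
ee_pos: [521.5, 144.4, 101.1]
orientation: [0.058, -3.138, -0.004]
ft_force: [-4.1, 5.2, 2.2]
finger_gap: 0.299
finger_force: 22.8
```

```bash
python3 -c "
from plant import env, vision, read_state
s=read_state();print(s['torque'],s['orientation'])"
```

```text
[ 0.82287738  0.439413   -1.10220357] [ 0.05760217 -3.13801125 -0.00409568]
```

inch_along:
  offsets:
    - [0.3,0,0,0,-0.0382]
    - [0.3,0,0,0,-0.0382]
    - [0.3,0,0,0,0]

```text
clock: 10.05
ee_pos: [521.5, 144.5, 101.1]
orientation: [0.225, -3.13, -0.009]
ft_force: [-5.5, 3.2, 4.0]
finger_gap: 0.308
finger_force: 81.7
```

```bash
python3 -c "
from plant import env, vision, read_state
s=read_state();print(s['torque'],s['orientation'])"
```

```text
[ 0.61401142  0.61994506 -4.31457634] [ 0.22549642 -3.13024595 -0.00920202]
```

The torque rose sharply, to −4.3 Nm, so this is the stop. I back off within the play, lift out and go to the right fastener.

Scaled: -40 mm is -0.8, -20 mm is -0.4, 0.14 rad / 1.5708 = 0.0891.

inch_along:
  offsets:
    - [0.3,0,0,0,0.0891]
    - [0.3,0,0,0,0.0891]
    - [0.3,0,0,0,0]
    - [0.3,0,0,-0.12,0]
    - [0.3,0,0,-0.2,0]
    - [0.3,0,0,-0.8,0]
    - [0.3,0,0,-0.8,0]
    - [0.3,0,0,-0.4,0]
    - [0.3,0,0,0,0.0891]
    - [0.3,0,0,0,0.0891]

```text
clock: 11.05
ee_pos: [524.5, 143.3, 219.6]
orientation: [0.623, 3.073, 0.001]
ft_force: [-0.7, -0.8, -0.6]
finger_gap: 0.303
finger_force: 0.0
```

inch_along:
  offsets:
    - [0.3,0,0,0,0.0891]
    - [0.3,0,0,0,0.0891]
    - [0.3,0,0,0,0.0891]
    - [0.3,0,0,0,0.0891]
    - [0.3,0,0,0,0.0891]
    - [0.3,0,0,0,0.0891]
    - [0.3,0,0,0,0.0891]
    - [0.3,0,0,0,0.0891]
    - [0.3,0,0,0,0.0891]
    - [0.3,0,0,0,0.0891]

```text
clock: 12.05
ee_pos: [523.9, 143.2, 218.3]
orientation: [2.459, 1.951, 0.003]
ft_force: [0.6, 0.7, 0.8]
finger_gap: 0.303
finger_force: 0.0
```

inch_along:
  offsets:
    - [0.3,-0.92,0.06,0,0]
    - [0.3,-0.92,0.06,0,0]
    - [0.3,-0.92,0.06,0,0]
    - [0.3,-0.92,0.06,0,0]
    - [0.3,-0.92,0.06,0,0]
    - [0.3,-0.92,0.08,0,0]
    - [0.3,0,0,0,0]
    - [0.3,0,0,0,0]

```text
clock: 12.85
ee_pos: [480.0, -131.2, 217.9]
orientation: [2.458, 1.954, 0.001]
ft_force: [0.4, 0.4, -0.6]
finger_gap: 0.301
finger_force: 0.0
```

```bash
python3 - <<'E'
from plant import env, vision, read_state
import cv2
s=read_state();print(s["ee_pos"],s["orientation"],s["joint_positions"])
f=vision.read_camera("wrist")["frame"];cv2.imwrite("pics/w4.png",cv2.resize(f,(800,600),interpolation=cv2.INTER_CUBIC))
E
```

```text
[ 479.95566951 -131.21906492  217.89370409] [2.45802940e+00 1.95367977e+00 9.33558513e-04] [-4.91767319e-01  3.62717057e-01  1.75290856e+00 -1.60703798e-04
  1.02414838e+00 -2.64030847e-01]
```

View pics/w4.png

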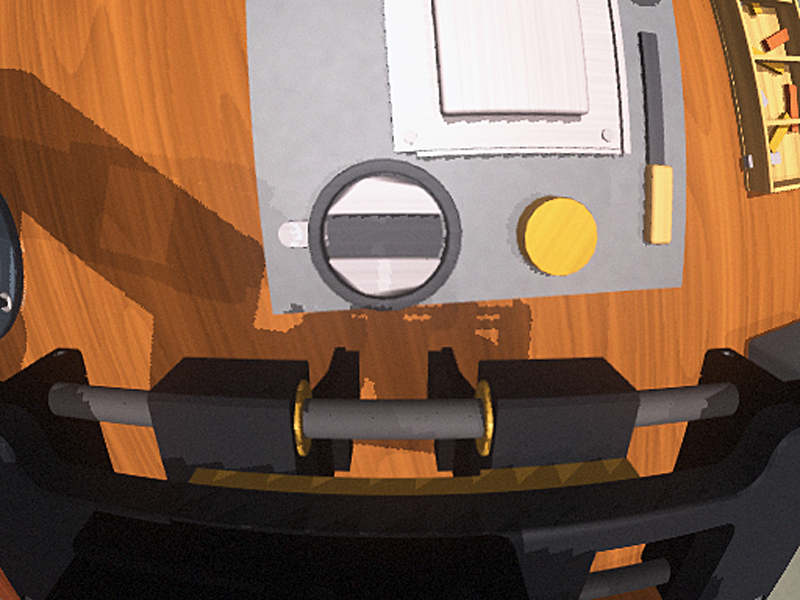

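The right ring centre is at (385,234), and the slot is level between rows 214 and 258, so it is aligned.

```bash
python3 - <<'E'
from h import *
p=np.array([479.956,-131.219,217.894]);o=[2.4580294,1.95367977,0.00093]
for u in((385,233.5),(385,214),(385,258)):
    P=wr(u,p,o,110);print(P.round(1),"tool",R.from_rotvec(o).inv().apply(P-p).round(1))
E
```

```text
[485.4 -91.4 110. ] tool [ 40.   -3.8 107.9]
[488.1 -80.3 110. ] tool [ 51.5  -3.8 107.9]
[ 482.1 -105.6  110. ] tool [ 25.5  -3.9 107.9]
```

Scaled: 40 mm is 0.8, 38.5 mm is 0.77.

inch_along:
  offsets:
    - [0.3,0.77,-0.07,0,0]
    - [0.3,0,0,0.8,0]
    - [0.3,0,0,0.8,0]
    - [0.3,0,0,0.36,0]
    - [0.3,0,0,0,0]
    - [0.3,0,0,0,0]

```text
clock: 13.5
ee_pos: [485.4, -90.3, 119.5]
orientation: [2.455, 1.96, 0.0]
ft_force: [-0.1, -0.1, 0.6]
finger_gap: 0.3
finger_force: 0.0
```

inch_along:
  offsets:
    - [0.3,0,0,0.12,0]
    - [0.3,0,0,0.12,0]
    - [0.3,0,0,0.1,0]
    - [0.3,0,0,0.04,0]
    - [0.3,0,0,0,0]

```text
clock: 14.0
ee_pos: [484.7, -91.5, 99.8]
orientation: [-2.458, -1.956, 0.0]
ft_force: [-0.9, -0.3, 0.4]
finger_gap: 0.298
finger_force: 0.0
```

Scaled: 0.12 rad / 1.5708 = 0.0764.

inch_along:
  offsets:
    - [0.3,0,0,0,0.0764]
    - [0.3,0,0,0,0.0764]
    - [0.3,0,0,0,0.0764]
    - [0.3,0,0,0,0.0764]
    - [0.3,0,0,0,0.0764]
    - [0.3,0,0,0,0.0764]
    - [0.3,0,0,0,0.0764]

```text
clock: 14.7
ee_pos: [483.1, -92.7, 99.9]
orientation: [3.042, 0.78, -0.007]
ft_force: [-4.5, -4.9, 0.0]
finger_gap: 0.302
finger_force: 3.9
```

inch_along:
  offsets:
    - [0.3,0,0,0,0.0764]
    - [0.3,0,0,0,0.0764]
    - [0.3,0,0,0,0.0764]
    - [0.3,0,0,0,0.0764]
    - [0.3,0,0,0,0.0764]
    - [0.3,0,0,0,0.0764]
    - [0.3,0,0,0,0.0509]
    - [0.3,0,0,0,0]

```text
clock: 15.5
ee_pos: [483.8, -91.9, 100.0]
orientation: [3.107, -0.463, -0.004]
ft_force: [-1.6, -0.7, 0.2]
finger_gap: 0.298
finger_force: 1.0
```

```bash
python3 -c "
from plant import env, vision, read_state
s=read_state();print(s['torque'],s['orientation'],s['joint_positions'])"
```

```text
[-0.12553691  0.37067472  0.01636747] [ 3.10670898 -0.462839   -0.00359896] [-4.14414031e-01  5.51179983e-01  1.87025345e+00 -1.77963338e-03
  7.22214293e-01  1.45350427e+00]
```

Yaw is now −0.296. I continue to the stop in small steps.

Scaled: 0.07 rad / 1.5708 = 0.0446.

inch_along:
  offsets:
    - [0.3,0,0,0,0.0446]
    - [0.3,0,0,0,0.0382]
    - [0.3,0,0,0,0]

```text
clock: 15.8
ee_pos: [483.8, -91.8, 100.0]
orientation: [3.072, -0.639, -0.004]
ft_force: [-2.8, -1.6, -0.0]
finger_gap: 0.308
finger_force: 59.3
```

```bash
python3 -c "
from plant import env, vision, read_state
s=read_state();print(s['torque'],s['orientation'])"
```

```text
[-0.24478095  0.4303348   3.13191436] [ 3.07185274 -0.63927425 -0.00375752]
```

The stop is reached at 3.1 Nm. I back off, lift out, go to the overview pose and check.

Scaled: -41 mm is -0.82, -40 mm is -0.8, -0.13 rad / 1.5708 = -0.0828.

inch_along:
  offsets:
    - [0.3,0,0,0,-0.0828]
    - [0.3,0,0,0,-0.0828]
    - [0.3,0,0,0,0]
    - [0.3,0,0,-0.12,0]
    - [0.3,0,0,-0.2,0]
    - [0.3,0,0,-0.8,0]
    - [0.3,0,0,-0.8,0]
    - [0.3,0,0,-0.52,0]
    - [0.3,-0.24,-0.82,0,0]
    - [0.3,-0.24,-0.82,0,0]

```text
clock: 16.8
ee_pos: [476.0, -6.7, 224.4]
orientation: [3.13, -0.268, 0.008]
ft_force: [0.6, 0.6, -0.5]
finger_gap: 0.301
finger_force: 0.0
```

inch_along:
  offsets:
    - [0.3,-0.24,-0.82,0,0]
    - [0.3,0,0,0,0]
    - [0.3,0,0,0,0]

```text
clock: 17.1
ee_pos: [469.8, 36.5, 222.9]
orientation: [3.131, -0.257, 0.003]
ft_force: [0.2, -0.5, -0.1]
finger_gap: 0.294
finger_force: 0.0
```

```bash
python3 - <<'E'
from plant import env, vision, read_state
import cv2
s=read_state();print(s["ee_pos"],s["orientation"],s["ft_force"])
f=vision.read_camera("wrist")["frame"];cv2.imwrite("pics/w5.png",cv2.resize(f,(800,600),interpolation=cv2.INTER_CUBIC))
E
```

```text
[469.8031798   36.53525623 222.93133287] [ 3.13081196e+00 -2.57168147e-01  2.75540219e-03] [ 0.21469664 -0.53734913 -0.05092147]
```

View pics/w5.png

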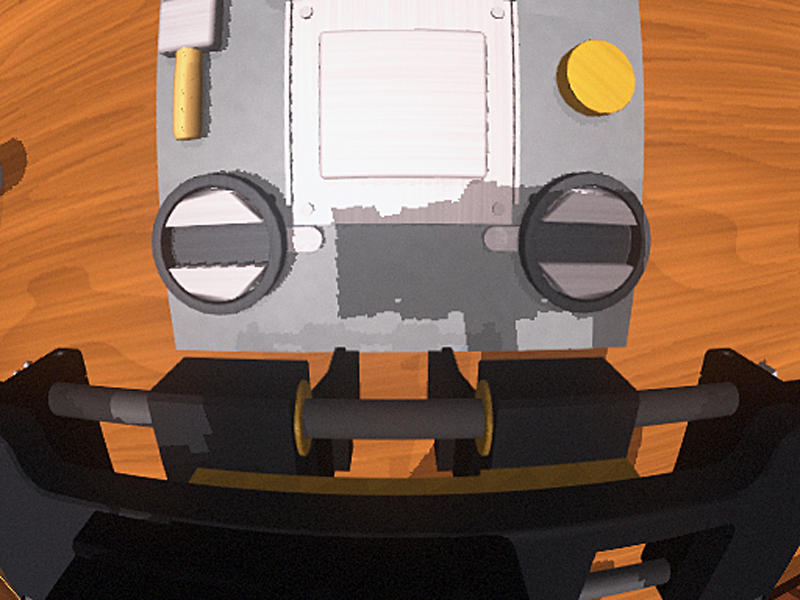

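Both tongues point inwards along row 238, against the cover's front edge at row 222. The tin and brush are undisturbed, and the gripper is clear.

```bash
python3 -c "
from plant import env, vision, read_state
print(env.hand_in())"
```

```text
the job is handed in; nothing more can be done
None
```

The cover is pushed fully home, both fasteners are turned to their locked stops, and the arm is clear; the job was handed in at about 17 s, and no verdict was returned.

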